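# Shoot the balcony-door bolt over its detent bump

### The arm

A 6-joint arm with a two-finger parallel gripper is mounted at the origin on the work surface. World frame = base frame: x ahead of the robot, y to its left, z up, the work surface at z = 0. Lengths are in m, angles in rad, forces in N, time in s.
With the tool pointing down it reaches from about 0.425 to 0.95 m from the base axis. Payload 3.5 kg.
Tool frame: the origin (TCP) lies on the front face of the gripper's body, between the roots of the fingers; the fingertips stand 73 mm ahead of it and the grasp point (between the pads) lies 54 mm ahead of it; z points along the fingers, y is the line along which they close (so a half turn about z gives the same grasp; the last joint's range is limited). The gripper opens to 85 mm and grips with 20 to 120 N. Pads are 22 mm wide; open, the fingers measure 114 mm over their backs; the gripper's body (76 mm by 85 mm) begins 54 mm behind the grasp point. The pads swing forward as they close: fully open they stand 13 mm farther back than shut.
Start: joints at [-1.467, 0.286, 1.577, -0, 1.279, -0.15], TCP at [0.17, -0.653, 0.304] pointing down, gripper open.
Joint ranges: [-2.77, 2.77], [-0.9, 2.22], [0.21, 2.48], [-1.53, 4.67], [0.24, 2.81], [-2.84, 2.84]. Speed limits (rad/s): [2.79, 2.79, 3.14, 3.14, 3.14, 3.14].

### API

Orientations are given as [roll, pitch, yaw] about the fixed x, y, z axes, in that order (R = Rz(yaw) Ry(pitch) Rx(roll)).
In Python, from cell import env gives the robot as it stands.
- The arm moves only by the shell command python3 -m jog 'ROWS' [FORCE]. ROWS is text: rows parted by semicolons, each of 7 numbers parted by spaces: the finger opening in cm, from 0 to 8.54, then the shift along the tool's x, y, z in cm, then the turn, a rotation vector about the tool's x, y, z in rad. In form: hand dx dy dz rx ry rz; .... A call has exactly 8 rows; each row is the pose to reach, as a shift and turn from the pose commanded when the call began, along the tool's axes at that moment; what a row does not reach only later rows make up. A row lasts 1/12 s, in which the tool goes at most 41.7 mm and 7.16 degrees, less where a joint would pass 70% of its speed; a pose out of reach is approached as far as the arm can. A call with a gripper value outside its range is refused whole. The fingers move at their own pace and stop on an object; FORCE is the grip in N (left out, the last holds). Time passes only in rows, so rows that repeat a pose let the fingers close, or fill a call up. It gives the time, the measured TCP pose, the force, the opening and the grip force at its end, in the units of the state.
- env.state(): the state, without advancing time (a new reading comes with each control period).
- env.get_image(name): name is "scene" or "side" or "wrist"; returns a dict with "image" (384x512x3 uint8, red, green, blue), "K" (3x3 intrinsics, pixels), "origin" and "attitude" of the camera in the world. Camera axes: x right, y up, looking along -z (the intrinsics and any distortion apply to the point x, -y, -z); pixel columns grow to the right and rows downward; lengths in m; the calibration is good to about 2 mm. The wrist camera is an equidistant fisheye: a pixel r from the principal point sees the ray r / f radians off the axis. A picture is of the moment at which its call begins. There is no depth.
- env.sign_off(): hands the job in; it is judged then, once.
Trained networks look in a picture, given as the dict that the camera call returned (one of the last four; its "shot" number tells which), for a name from the list of things; names that differ only in an ending like _2 or _b are one class to them, and where a whole thing is asked for, a point or a joint stands for the part that bears it (a point fixed in the world has none). Each returns a list of dicts, best first, with "score" (0 to 1); they miss things now and then, are a little off and sometimes report something else, mostly with a low value. They report only what shows in the picture. A call takes as long as a camera call. They do not tell look-alikes from the thing itself.
- env.boxes_of(label, picture): "pixel" ([row, column] in pixels, amid what is visible of it).
- env.masks_of(label, picture): "pixels" (384x512 bool, what is visible of it) and "pixel" ([row, column] in pixels, amid what is visible of it).
- env.mark_of(label, picture): "pixel" ([row, column] in pixels: a listed point, or the origin of a listed thing).
The state is a dict: "clock": time; "joint_pos": joint angles; "qd": joint speeds; "effort": joint torques, N m; "tool_pos": TCP position; "tcp_rot": TCP orientation; "contact_force": force on the tool from outside, world axes, zero at the start; "wrist_torque": the same for the moment, N m; "gripper_width": opening from 0.0 (shut) to 1.0 (fully open); "grasp_force": force on a finger pad.
Only numpy, scipy, OpenCV 4.12 (cv2) and the standard library are available. Lean on these libraries where they do the work, as an engineer would, in place of code of your own. Each camera call takes 0.05 s, during which the arm holds its last target. There are 200 camera calls.

### The job

The balcony door's bolt is the one with the red tab. Take it by the tab, lift it over the yellow bump in its rail and slide it all the way home to the brass keeper, so that it lies flat on the rail's floor again, then let go. Leave the bolt with the blue tab where it is parked.

Things in the scene. Friction and masses are not known exactly. Their poses are not given: they have to be found in the camera images.
- bolt_red: Bolt to move, captive in its rail: steel plate 50 x 50 x 8 mm with an upright red tab at its centre (30 mm along x, 14 mm thick in y, top 83 mm above the origin; grip across y) and a 12 mm thick nose to +x (tip at x = 50, axis 17 mm up). 110-225 g. Origin: centre of the plate's underside; x along the rail to the keeper, z up. Starts flat on the rail's floor, at its parking end.
- rail_red: Fixed aluminium rail of the red bolt, 210 x 78 x 44 mm, any heading. Origin on the work surface below the bump; x runs along it to the brass keeper. Floor 8 mm up, 58 wide, from the parking stop at x = -90 to the keeper at +90. Yellow bump: x = -5 to +5, 8 mm high, steep. Lips 40 to 44 mm up leave a 34 mm slot for the tab and let the bolt rise 24 mm at most: lift about 15.
- home_red (a point): Point on the red rail's floor where the red bolt's origin lies when its plate is hard against the keeper: x = +65 mm, 8 mm up in the rail's frame, same axes. Keep fingertips over 44 mm up in the rail frame to clear the lips. The keeper is two brass cheeks, 44 mm high, 22 mm long, with an open 26 mm gap between them for the nose.
- bolt_blue: The other bolt, to be left alone: same shape and size but with a blue tab, parked in a second, equal rail; origin and axes as for the red one.
There are look-alikes about, which are no part of the job. What is shaped like the bolt_red but orange is not meant.

How it is judged:
By the outcome, as a careful person would: the job done as asked, in the order asked, and still so for the second after the job is handed in, with the robot touching nothing.
It also fails if it takes over 32 s, if anything falls off the work surface, if the arm or the gripper's body presses on something with over 40 N, if the wrist force passes 120 N, or if a joint passes its speed limit or range.

## Working session

There is one attempt and no reset: what is moved stays moved. The work goes in short steps, Python scripts to look and compute and a shell command to move; the robot and the scene stay as the last step left them, time stands still between calls to the robot, and variables do not carry over. Pictures are saved under pics/ and viewed, at most 10 in all, crops included, and the job is handed in when it is done.

```bash
ls; mkdir -p pics
cat > h.py <<'E'
import numpy as np, cv2
from cell import env
from scipy.spatial.transform import Rotation as R
def save(p,f): cv2.imwrite('pics/'+f, p['image'][:,:,::-1])
E
python3 - <<'E'
from h import *
s=env.state(); print(s)
ims=[]
for n in ["scene","side","wrist"]:
    p=env.get_image(n); print(n,p['K'].tolist(),p['origin'],p['attitude'],[k for k in p if k!='image'], p.get('distortion'))
    for l in ["bolt_red","bolt_blue","rail_red","home_red"]:
        print(l,[(np.round(d['pixel'],1).tolist(),round(d['score'],2)) for d in env.mark_of(l,p)])
    ims.append(p['image'])
cv2.imwrite('pics/a.png',cv2.resize(np.vstack([np.hstack(ims[:2]),np.hstack([ims[2],ims[2]*0])]),(800,600))[:,:,::-1])
for n,i in zip("SDW",ims): cv2.imwrite(f'pics/{n}.png',i[:,:,::-1])
E
```

```text
pics
{'clock': 0.0, 'joint_pos': array([-1.46699785e+00,  2.87156847e-01,  1.57816320e+00,  1.35987257e-05,
        1.27856457e+00, -1.49980504e-01]), 'qd': array([-1.06122651e-03, -3.76462155e-04,  8.80904887e-05,  8.57010341e-04,
       -2.93875295e-04, -2.03441881e-03]), 'effort': array([ 4.77471349e-04, -4.05983698e+01, -2.92625248e+01, -1.11389033e-04,
        5.82581299e-03,  2.03506937e-05]), 'tool_pos': array([ 0.16946161, -0.65288871,  0.30256032]), 'tcp_rot': array([-3.13932837e+00, -3.55328751e-04,  2.53774648e-01]), 'contact_force': array([ 0.19225841, -0.00852629,  0.08543636]), 'wrist_torque': array([ 0.02423907,  0.02963857, -0.03958756]), 'grasp_force': 0.0, 'gripper_width': 0.998279557078598}
scene [[473.0471330083786, 0.0, 245.9323223763122], [0.0, 473.0471330083786, 188.01057631105974], [0.0, 0.0, 1.0]] [ 1.17150575 -0.55321028  0.5952776 ] [ 0.98220377 -0.015505    0.88526452] ['K', 'origin', 'attitude', 'shot'] None
bolt_red [([220.8, 196.7], 0.83), ([186.8, 162.6], 0.64), ([253.7, 175.8], 0.63)]
bolt_blue [([173.1, 320.7], 0.55)]
rail_red [([240.3, 188.0], 0.66)]
home_red [([254.8, 174.8], 0.65)]
side [[392.27606890832357, 0.0, 258.46144702066266], [0.0, 392.27606890832357, 190.67928739302496], [0.0, 0.0, 1.0]] [0.41587141 0.52274089 0.44347041] [ 0.95450209  0.021821   -2.97209239] ['K', 'origin', 'attitude', 'shot'] None
bolt_red [([151.6, 330.5], 0.86), ([184.4, 338.6], 0.76), ([172.5, 264.8], 0.65)]
bolt_blue [([299.1, 209.8], 0.85), ([145.7, 242.7], 0.16)]
rail_red []
home_red [([148.2, 245.6], 0.73)]
wrist [[297.3186396354542, 0.0, 255.3764463063175], [0.0, 297.3186396354542, 192.32861226487805], [0.0, 0.0, 1.0]] [ 0.24250264 -0.63357474  0.37417289] [-3.01398576e-01  2.51198286e-04 -1.31644696e+00] ['K', 'origin', 'attitude', 'shot'] None
bolt_red []
bolt_blue []
rail_red []
home_red []
```

View pics/S.png

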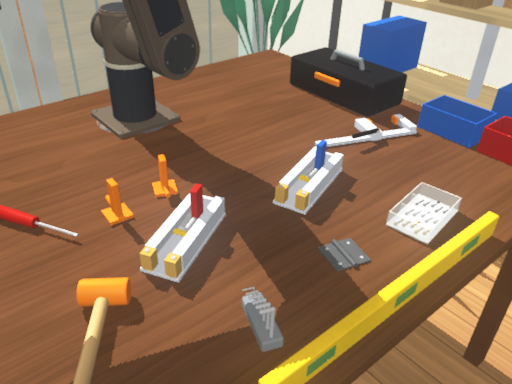

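View pics/D.png

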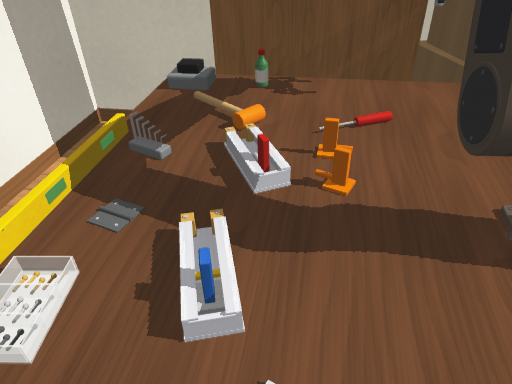

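Candidates for bolt_red: the red tab at scene (200,197) / side (152,263), and two orange look-alikes at scene (205,117), (180,165) / side (168,342), (135,330). The blue bolt is at scene (155,320) / side (275,207). I choose the red tab and check it in a close crop.

Run:
```python
import cv2,numpy as np
S=cv2.imread('pics/S.png')[178:278,140:230];D=cv2.imread('pics/D.png')[112:212,212:302]
o=[cv2.resize(i,None,fx=4.4,fy=4.4,interpolation=cv2.INTER_CUBIC) for i in(S,D)]
cv2.imwrite('pics/b.png',np.hstack(o));print(o[0].shape)
```

```text
(440, 396, 3)
```

View pics/b.png

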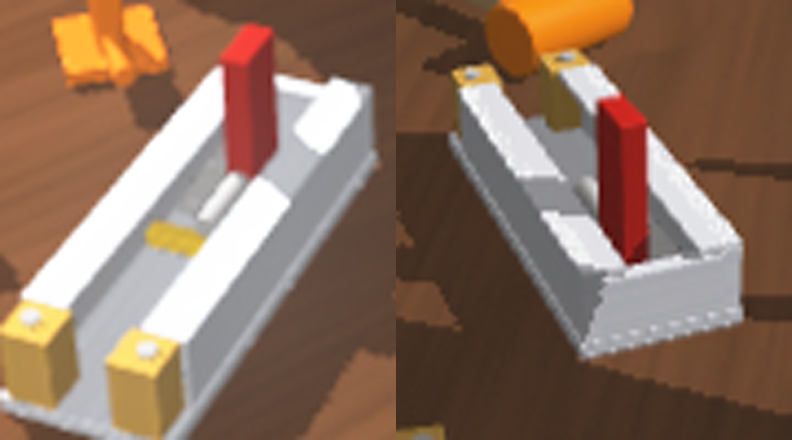

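The crop shows the red tab upright in its white rail at the parking end. The brass keeper is at scene (250,147)/(257,174) and the yellow bump lies between. Next I triangulate the tab top and the cheek screws.

```bash
cat >> h.py <<'E'
def P(p):
    Rc=R.from_euler('xyz',p['attitude']).as_matrix()@np.diag([1,-1,-1.]); return p['K']@np.hstack([Rc.T,-Rc.T@np.array(p['origin'])[:,None]])
def tri(Ps,uvs):
    A=np.vstack([np.array([u*M[2]-M[0],v*M[2]-M[1]]) for M,(u,v) in zip(Ps,uvs)])
    X=np.linalg.svd(A)[2][-1]; X=X[:3]/X[3]
    e=[]
    for M,uv in zip(Ps,uvs): q=M@np.r_[X,1]; e.append(q[:2]/q[2]-uv)
    return X,np.round(e,1).ravel()
E
python3 - <<'E'
from h import *
Ps=[P(env.get_image(n)) for n in("scene","side")]
c=lambda s,d:[(140+s[0]/4.4,178+s[1]/4.4),(212+d[0]/4.4,112+d[1]/4.4)]
pts={'tab':c((248,43),(225,111)),'cl':c((30,317),(170,58)),'cr':c((148,349),(78,74))}
X={}
for k,v in pts.items(): X[k],e=tri(Ps,v); print(k,X[k].round(4),e)
m=(X['cl']+X['cr'])/2; d=m-X['tab']; print('mid',m,'axis tab->keeper',np.degrees(np.arctan2(d[1],d[0])),np.linalg.norm(d[:2]))
d=X['cr']-X['cl'];print('cheek perp',np.degrees(np.arctan2(d[1],d[0]))+90,np.linalg.norm(d))
E
```

```text
tab [ 0.5297 -0.1424  0.0901] [-0.5 -0.4 -0.7  0.6]
cl [ 0.5819 -0.2841  0.0447] [-0.3 -0.3 -0.3  0.3]
cr [ 0.6261 -0.2579  0.0449] [-0.7 -0.5 -0.8  0.6]
mid [ 0.6039789  -0.2710034   0.04479021] axis tab->keeper -59.98769228824946 0.14846081335044395
cheek perp 120.73744055815688 0.051425292140128295
```

```bash
cat >> h.py <<'E'
def rel(target,heading):
    s=env.state(); T=R.from_euler('xyz',s['tcp_rot']); d=T.inv().apply(np.array(target)-s['tool_pos'])*100
    G=R.from_euler('xyz',[np.pi,0,np.radians(heading)]); print('shift cm',d.round(2),'rotvec',(T.inv()*G).as_rotvec().round(3),'clock',s['clock'].round(2))
E
python3 - <<'E'
from h import *
rel([0.5297,-0.1424,0.25],120)
Ps=[P(env.get_image(n)) for n in("scene","side")]
for a,b in [((162.6,186.8),(338.6,184.4)),((117,217),(330,152))]: print(tri(Ps,[a,b]))
E
```

```text
Traceback (most recent call last):
  File "h.py", line 15, in rel
    G=R.from_euler('xyz',[np.pi,0,np.radians(heading)]); print('shift cm',d.round(2),'rotvec',(T.inv()*G).as_rotvec().round(3),'clock',s['clock'].round(2))
                                                                                                                                       ^^^^^^^^^^^^^^^^
AttributeError: 'float' object has no attribute 'round'
```

```bash
sed -i "s/s\['clock'\].round(2)/s['clock']/" h.py
python3 - <<'E'
from h import *
rel([0.5297,-0.1424,0.25],120)
Ps=[P(env.get_image(n)) for n in("scene","side")]
for a,b in [((162.6,186.8),(338.6,184.4)),((117,217),(330,152))]: print(tri(Ps,[a,b]))
E
```

```text
shift cm [ 47.69 -40.42   5.39] rotvec [-0.     0.    -1.841] clock 0.85
(array([ 0.37607533, -0.13098957,  0.00519188]), array([ 0.4,  0.4,  0.7, -0.7]))
(array([ 0.39988738, -0.25864994, -0.00129161]), array([-1.1, -1.2, -1.6,  1.6]))
```

```bash
python3 -m jog '5 3 -2.5 0.3 0 0 -0.115; 5 6 -5 0.6 0 0 -0.23; 5 9 -7.6 0.9 0 0 -0.345; 5 12 -10.1 1.2 0 0 -0.46; 5 14.9 -12.6 1.6 0 0 -0.575; 5 17.9 -15.1 2 0 0 -0.69; 5 20.9 -17.7 2.3 0 0 -0.805; 5 23.8 -20.2 2.7 0 0 -0.92' 30
python3 - <<'E'
from h import *
rel([0.5297,-0.1424,0.25],120)
E
```

```text
clock: 1.62
tool_pos: [0.35, -0.3964, 0.2772]
tcp_rot: [3.141, 0.0, 1.179]
contact_force: [-0.1, 0.7, 1.0]
gripper_width: 0.585
grasp_force: 0.0
shift cm [30.33  6.92  2.71] rotvec [ 0.001  0.001 -0.915] clock 1.6167
```

```bash
python3 -m jog '5 3.8 0.9 0.3 0 0 -0.12; 5 7.6 1.7 0.6 0 0 -0.24; 5 11.4 2.6 1 0 0 -0.36; 5 15.2 3.4 1.3 0 0 -0.48; 5 19 4.3 1.7 0 0 -0.6; 5 22.8 5.2 2 0 0 -0.72; 5 26.6 6 2.3 0 0 -0.84; 5 30.3 6.9 2.7 0 0 -0.915' 30
python3 - <<'E'
from h import *
rel([0.5297,-0.1424,0.25],120)
p=env.get_image("wrist"); save(p,'w1.png'); print(p['K'][0,0])
E
```

```text
clock: 2.28
tool_pos: [0.5309, -0.1435, 0.2504]
tcp_rot: [3.141, 0.001, 2.094]
contact_force: [0.2, -0.9, 0.4]
gripper_width: 0.584
grasp_force: 0.0
shift cm [ 0.15 -0.05  0.04] rotvec [ 0.001  0.001 -0.   ] clock 2.2833
297.3186396354542
```

View pics/w1.png

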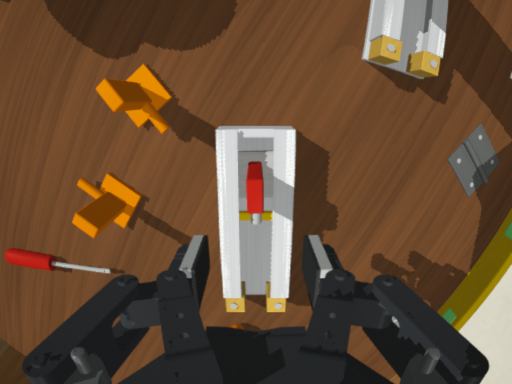

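The wrist view shows the rail vertical in the picture, with its parking end at row 127, the screws at (306,235)/(306,276), the tab at (188,255) and the bump at row 215. The plate starts at row 151.

```bash
cat >> h.py <<'E'
def fish(p,u,v,z):
    K=p['K']; x,y=(u-K[0,2])/K[0,0],(v-K[1,2])/K[1,1]; t=np.hypot(x,y)
    d=np.array([np.sin(t)*x/t,np.sin(t)*y/t,np.cos(t)]); d=R.from_euler('xyz',p['attitude']).apply(d*[1,-1,-1]); o=np.array(p['origin'])
    return o+d*(z-o[2])/d[2]
E
python3 - <<'E'
from h import *
p=env.get_image("wrist"); im=p['image'].astype(int)
m=(im[...,0]>90)&(im[...,1]<60)&(im[...,2]<60); m[:, :225]=0;m[:,290:]=0
for r in range(155,222,3):
    c=np.where(m[r])[0]
    if len(c): print(r,c.min(),c.max(),im[r,c[len(c)//2]], end=' | ')
print()
a=(fish(p,235,305.5,.044)+fish(p,276,305.5,.044))/2
for n,u,v,z in [('railendL',218,127,.044),('railendR',296,127,.044),('scrL',235,305.5,.044),('scrR',276,305.5,.044),('plateL',239,151,.016),('plateR',273,151,.016),('bump',255,215.5,.016),('kfrontL',227,298,.044),('kfrontR',284,298,.044)]:
    X=fish(p,u,v,z); h=np.radians(-60); D=(X-np.array([.5297,-.1424,0]))[:2]; print(n,X.round(4),'along',(D@[np.cos(h),np.sin(h)]).round(4),'lat',(D@[-np.sin(h),np.cos(h)]).round(4))
E
```

```text
167 244 255 [134  22  13] | 170 243 255 [141  25  16] | 173 243 256 [140  23  17] | 176 242 256 [141  24  16] | 179 242 256 [141  24  15] | 182 241 256 [142  24  16] | 185 241 256 [193  32  23] | 188 241 256 [198  36  26] | 191 241 256 [197  37  24] | 194 241 256 [197  36  25] | 197 241 256 [197  37  25] | 200 241 256 [197  37  25] | 203 241 256 [198  38  26] | 206 242 256 [197  39  27] | 209 242 256 [198  40  28] | 212 242 256 [198  40  28] | 215 242 257 [199  41  29] | 
railendL [ 0.4764 -0.1084  0.044 ] along -0.0561 lat -0.0291
railendR [ 0.5389 -0.0718  0.044 ] along -0.0566 lat 0.0433
scrL [ 0.5875 -0.2767  0.044 ] along 0.1452 lat -0.0171
scrR [ 0.6288 -0.2527  0.044 ] along 0.145 lat 0.0307
plateL [ 0.5056 -0.123   0.016 ] along -0.0289 lat -0.0111
plateR [ 0.5359 -0.1052  0.016 ] along -0.0291 lat 0.024
bump [ 0.5558 -0.1762  0.016 ] along 0.0423 lat 0.0058
kfrontL [ 0.5743 -0.2716  0.044 ] along 0.1341 lat -0.026
kfrontR [ 0.6309 -0.2387  0.044 ] along 0.1339 lat 0.0395
```

Run:
```python
from h import *
s=env.state(); print(s['tool_pos'],s['tcp_rot'],s['qd'].round(3))
p=env.get_image("wrist"); print(p['origin'],p['attitude']); im=p['image'].astype(int)
im0=cv2.imread('pics/w1.png')[:,:,::-1].astype(int)
for i in (im0,im):
    m=(i[...,0]>170)&(i[...,1]<60)&(i[...,2]<60); m[:,:225]=0;m[:,290:]=0; m[:150]=0;m[230:]=0
    r,c=np.where(m); print(r.min(),r.max(),c.min(),c.max(),r.mean(),c.mean())
c=p['image'][110:330,195:315]; save({'image':cv2.resize(c,None,fx=2.7,fy=2.7,interpolation=cv2.INTER_CUBIC)},'w2.png')
X=[fish(p,u,v,.091) for u,v in [(c,r) for r,c in zip(*np.where(m))]]; print('tabtop',np.mean(X,0))
```

```text
[ 0.531743   -0.14114597  0.24951633] [ 3.14057383e+00 -1.15287663e-03  2.09609928e+00] [-0.078 -0.021  0.015 -0.054  0.015  0.006]
[ 0.49373404 -0.07510078  0.31986705] [-2.98630270e-01  4.83600316e-05  5.25866926e-01]
180 212 247 261 195.73029045643153 254.18879668049792
182 215 244 259 198.124 251.732
tabtop [ 0.52904682 -0.14184885  0.091     ]
```

View pics/w2.png

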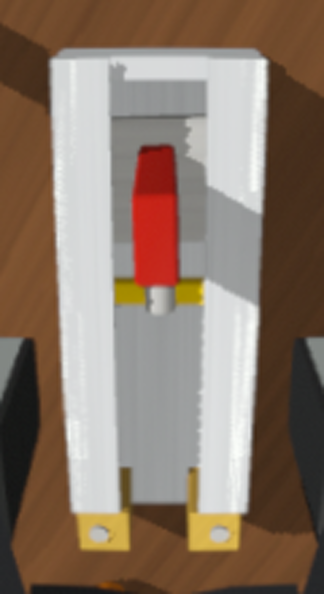

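The tab top reads (0.529,-0.142), which matches the triangulation. The crop shows the plate's rear edge at row 153, the bump at rows 214–222 and the keeper face at row 300.

Run:
```python
from h import *
p=dict(K=np.array([[297.32,0,255.376],[0,297.32,192.329],[0,0,1]]),origin=[0.49373404,-0.07510078,0.31986705],attitude=[-2.98630270e-01,4.836e-05,5.25866926e-01])
h=np.radians(-60)
for n,x,y,z in [('railL',52,58,.044),('railR',265,58,.044),('lipendL',73,514,.044),('lipendR',247,514,.044),('scrL',99,533,.044),('scrR',218,533,.044),('chL',80,549,.044),('chR',239,549,.044),('plateL',112,117,.016),('plateR',207,117,.016),('bumpfar',160,304,.008),('bumpnear',125,280,.016),('tabrear',155,182,.091),('tabfront',157,285,.091)]:
    X=fish(p,195+x/2.7,110+y/2.7,z); D=(X-np.array([.5294,-.1422,0]))[:2]; print(n,X.round(4),'along',(D@[np.cos(h),np.sin(h)]).round(4),'lat',(D@[-np.sin(h),np.cos(h)]).round(4))
rel([.5294,-.1422,.128],120)
```

```text
railL [ 0.4735 -0.1165  0.044 ] along -0.0502 lat -0.0356
railR [ 0.537  -0.0797  0.044 ] along -0.0503 lat 0.0378
lipendL [ 0.5686 -0.281   0.044 ] along 0.1398 lat -0.0354
lipendR [ 0.633  -0.2435  0.044 ] along 0.1395 lat 0.0391
scrL [ 0.5832 -0.2846  0.044 ] along 0.1502 lat -0.0246
scrR [ 0.6278 -0.2586  0.044 ] along 0.15 lat 0.027
chL [ 0.5804 -0.2973  0.044 ] along 0.1598 lat -0.0334
chR [ 0.6409 -0.262   0.044 ] along 0.1596 lat 0.0367
plateL [ 0.5026 -0.1293  0.016 ] along -0.0246 lat -0.0168
plateR [ 0.5341 -0.111   0.016 ] along -0.0247 lat 0.0196
bumpfar [ 0.5589 -0.1899  0.008 ] along 0.0561 lat 0.0017
bumpnear [ 0.5396 -0.185   0.016 ] along 0.0422 lat -0.0125
tabrear [ 0.5208 -0.1265  0.091 ] along -0.0179 lat 0.0004
tabfront [ 0.5376 -0.1543  0.091 ] along 0.0146 lat 0.001
shift cm [ 0.14 -0.08 12.16] rotvec [-0.    -0.    -0.001] clock 2.4333
```

```bash
python3 -m jog '5 0.1 -0.1 2 0 0 0; 5 0.1 -0.1 4.5 0 0 0; 5 0.1 -0.1 7 0 0 0; 5 0.1 -0.1 9 0 0 0; 5 0.1 -0.1 10.5 0 0 0; 5 0.1 -0.1 11.5 0 0 0; 5 0.1 -0.1 12 0 0 0; 5 0.1 -0.1 12.1 0 0 0' 40
python3 - <<'E'
from h import *
rel([.5294,-.1422,.128],120)
p=env.get_image("wrist"); save({'image':p['image'][60:384]},'w3.png')
E
```

```text
clock: 3.1
tool_pos: [0.528, -0.1456, 0.1283]
tcp_rot: [-3.141, -0.001, 2.087]
contact_force: [-0.5, -0.4, 0.7]
gripper_width: 0.582
grasp_force: 0.0
shift cm [0.23 0.28 0.03] rotvec [-0.001 -0.001 -0.007] clock 3.1
```

View pics/w3.png

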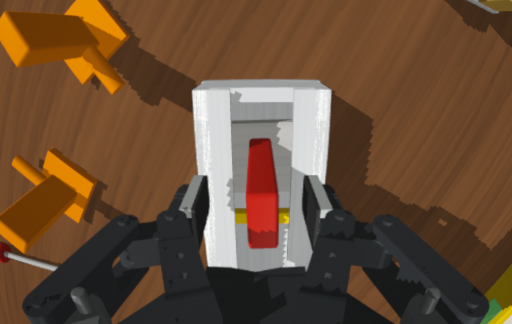

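The tab (crop row 190, col 262) stands centred between the pads. I let the arm settle, then check.

```bash
python3 -m jog '5 0 0 0 0 0 0; 5 0 0 0 0 0 0; 5 0 0 0 0 0 0; 5 0 0 0 0 0 0; 5 0 0 0 0 0 0; 5 0 0 0 0 0 0; 5 0 0 0 0 0 0; 5 0 0 0 0 0 0'
python3 - <<'E'
from h import *
rel([.5294,-.1422,.128],120); print(env.state()['qd'].round(3))
p=env.get_image("wrist"); i=p['image'].astype(int)
m=(i[...,0]>170)&(i[...,1]<60)&(i[...,2]<60); m[:,:225]=0;m[:,290:]=0; m[:150]=0
print('tabtop',np.mean([fish(p,c,r,.091) for r,c in zip(*np.where(m))],0)); rel([.5294,-.1422,.128],120)
E
```

```text
clock: 3.82
tool_pos: [0.5286, -0.1449, 0.129]
tcp_rot: [3.142, 0.0, 2.089]
contact_force: [-1.4, -0.1, 0.2]
gripper_width: 0.588
grasp_force: 0.0
shift cm [0.19 0.2  0.1 ] rotvec [ 0.     0.    -0.006] clock 3.8167
[-0.001  0.     0.001  0.    -0.    -0.001]
tabtop [ 0.52649558 -0.13740093  0.091     ]
shift cm [0.19 0.21 0.09] rotvec [-0.    -0.    -0.006] clock 3.8667
```

```bash
python3 -m jog '5 0.2 0.2 0.1 0 0 -0.006; 5 0.2 0.2 0.1 0 0 -0.006; 0.5 0.2 0.2 0.1 0 0 -0.006; 0.5 0.2 0.2 0.1 0 0 -0.006; 0.5 0.2 0.2 0.1 0 0 -0.006; 0.5 0.2 0.2 0.1 0 0 -0.006; 0.5 0.2 0.2 0.1 0 0 -0.006; 0.5 0.2 0.2 0.1 0 0 -0.006' 50
python3 -m jog '0.5 0 0 0 0 0 0; 0.5 0 0 0 0 0 0; 0.5 0 0 0 0 0 0; 0.5 0 0 0 0 0 0; 0.5 0 0 0 0 0 0; 0.5 0 0 0 0 0 0; 0.5 0 0 0 0 0 0; 0.5 0 0 0 0 0 0'
```

```text
clock: 4.53
tool_pos: [0.5294, -0.1423, 0.128]
tcp_rot: [3.141, 0.0, 2.095]
contact_force: [0.8, 0.1, 0.4]
gripper_width: 0.159
grasp_force: 49.0
clock: 5.2
tool_pos: [0.5294, -0.1423, 0.128]
tcp_rot: [3.141, 0.0, 2.095]
contact_force: [1.3, -0.5, -0.8]
gripper_width: 0.154
grasp_force: 49.0
```

```bash
python3 -m jog '0.5 0 0 -0.2 0 0 0; 0.5 0 0 -0.5 0 0 0; 0.5 0 0 -0.8 0 0 0; 0.5 0 0 -1.1 0 0 0; 0.5 0 0 -1.4 0 0 0; 0.5 0 0.1 -1.5 0 0 0; 0.5 0 0.1 -1.5 0 0 0; 0.5 0 0.1 -1.5 0 0 0'
python3 - <<'E'
from h import *
p=env.get_image("side"); save({'image':cv2.resize(p['image'][100:200,200:300],None,fx=4,fy=4,interpolation=cv2.INTER_CUBIC)},'d2.png')
E
```

```text
clock: 5.87
tool_pos: [0.5303, -0.1417, 0.1431]
tcp_rot: [3.141, 0.0, 2.095]
contact_force: [0.6, -0.3, -1.8]
gripper_width: 0.161
grasp_force: 48.8
```

View pics/d2.png

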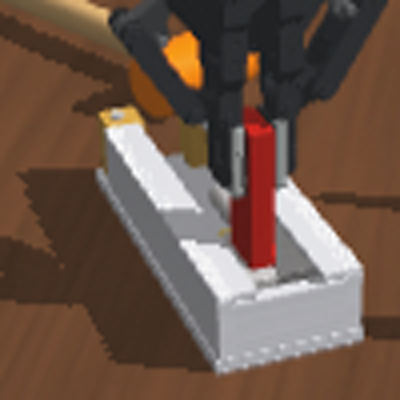

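The tab is gripped and lifted, with about 1.8 N of weight on the wrist. Next I slide it over the bump.

```bash
python3 -m jog '0.5 -0.4 0 0 0 0 0; 0.5 -1.2 0 0 0 0 0; 0.5 -2.2 0 0 0 0 0; 0.5 -3.2 0 0 0 0 0; 0.5 -4.2 0 0 0 0 0; 0.5 -5 0 0 0 0 0; 0.5 -5.4 0 0 0 0 0; 0.5 -5.5 0 0 0 0 0'
python3 -m jog '0.5 -0.4 0 0 0 0 0; 0.5 -1.2 0 0 0 0 0; 0.5 -2 0 0 0 0 0; 0.5 -2.8 0 0 0 0 0; 0.5 -3.6 0 0 0 0 0; 0.5 -4.2 0 0 0 0 0; 0.5 -4.5 0 0 0 0 0; 0.5 -4.5 0 0 0 0 0'
```

```text
clock: 6.58
tool_pos: [0.5582, -0.1904, 0.1429]
tcp_rot: [3.141, 0.0, 2.094]
contact_force: [-0.0, 0.3, -1.7]
gripper_width: 0.157
grasp_force: 48.8
clock: 7.25
tool_pos: [0.5806, -0.2291, 0.143]
tcp_rot: [3.141, 0.0, 2.094]
contact_force: [-0.0, -0.5, -1.6]
gripper_width: 0.154
grasp_force: 48.8
```

```bash
python3 -m jog '0.5 0 0 0.3 0 0 0; 0.5 0 0 0.6 0 0 0; 0.5 0 0 0.9 0 0 0; 0.5 0 0 1.1 0 0 0; 0.5 0 0 1.3 0 0 0; 0.5 0 0 1.4 0 0 0; 0.5 0 0 1.45 0 0 0; 0.5 0 0 1.45 0 0 0'
python3 -m jog '0.5 -0.2 0 0 0 0 0; 0.5 -0.4 0 0 0 0 0; 0.5 -0.6 0 0 0 0 0; 0.5 -0.8 0 0 0 0 0; 0.5 -1 0 0 0 0 0; 0.5 -1.1 0 0 0 0 0; 0.5 -1.2 0 0 0 0 0; 0.5 -1.2 0 0 0 0 0'
```

```text
clock: 7.92
tool_pos: [0.5802, -0.2282, 0.1283]
tcp_rot: [-3.142, -0.0, 2.095]
contact_force: [-0.6, -0.6, -1.8]
gripper_width: 0.157
grasp_force: 48.8
clock: 8.58
tool_pos: [0.5863, -0.2388, 0.1284]
tcp_rot: [3.142, -0.0, 2.095]
contact_force: [-0.9, -1.7, -1.3]
gripper_width: 0.153
grasp_force: 48.8
```

```bash
python3 -m jog '0.5 -0.05 0 0 0 0 0; 0.5 -0.1 0 0 0 0 0; 0.5 -0.15 0 0 0 0 0; 0.5 -0.2 0 0 0 0 0; 0.5 -0.25 0 0 0 0 0; 0.5 -0.3 0 0 0 0 0; 0.5 -0.3 0 0 0 0 0; 0.5 -0.3 0 0 0 0 0'
```

```text
clock: 9.25
tool_pos: [0.5869, -0.2397, 0.1282]
tcp_rot: [-3.141, -0.006, 2.094]
contact_force: [-3.0, 4.7, 2.9]
gripper_width: 0.159
grasp_force: 49.3
```

```bash
python3 -m jog '0.5 0 0 0.05 0 0 0; 0.5 0 0 0.1 0 0 0; 0.5 -0.1 0 0.1 0 0 0; 0.5 -0.2 0 0.1 0 0 0; 0.5 -0.3 0 0.1 0 0 0; 0.5 -0.3 0 0.1 0 0 0; 0.5 -0.3 0 0.1 0 0 0; 0.5 -0.3 0 0.1 0 0 0'
python3 - <<'E'
from h import *
p=env.get_image("scene"); q=env.get_image("side"); f=lambda i:cv2.resize(i,None,fx=4,fy=4,interpolation=cv2.INTER_CUBIC)
save({'image':np.hstack([f(p['image'][175:285,130:230]),f(q['image'][90:200,205:305])])},'e.png')
E
```

```text
clock: 9.92
tool_pos: [0.5882, -0.2414, 0.1287]
tcp_rot: [-3.14, -0.009, 2.095]
contact_force: [-7.1, 9.7, 11.4]
gripper_width: 0.158
grasp_force: 50.7
```

View pics/e.png

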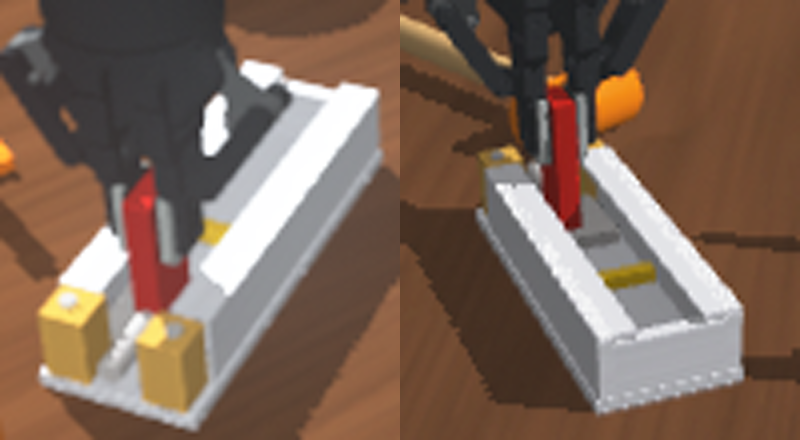

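The bolt is past the bump with its nose between the cheeks, and the forces show contact with the keeper and the floor. I unload slightly and release.

```bash
python3 -m jog '0.5 0 0 -0.1 0 0 0; 0.5 0 0 -0.1 0 0 0; 2 0 0 -0.1 0 0 0; 3 0 0 -0.1 0 0 0; 4 0 0 -0.1 0 0 0; 4 0 0 -0.1 0 0 0; 4 0 0 -0.1 0 0 0; 4 0 0 -0.1 0 0 0' 20
python3 -m jog '4 0.2 0 -0.5 0 0 0; 4 0.2 0 -1.5 0 0 0; 4 0.2 0 -3 0 0 0; 4 0.2 0 -5 0 0 0; 4 0.2 0 -7 0 0 0; 4 0.2 0 -9 0 0 0; 4 0.2 0 -10.5 0 0 0; 4 0.2 0 -11 0 0 0'
python3 -m jog '4 5 0 0 0 0 0; 4 5 0 0 0 0 0; 4 5 0 0 0 0 0; 4 5 0 0 0 0 0; 4 5 0 0 0 0 0; 4 5 0 0 0 0 0; 4 5 0 0 0 0 0; 4 5 0 0 0 0 0'
python3 - <<'E'
from h import *
p=env.get_image("scene"); q=env.get_image("side"); w=env.get_image("wrist");f=lambda i,k:cv2.resize(i,None,fx=k,fy=k,interpolation=cv2.INTER_CUBIC)
print(w['origin'],w['attitude'])
save({'image':np.hstack([f(p['image'][190:280,135:215],3.3),f(q['image'][105:195,220:300],3.3),f(w['image'][120:270,205:305],1.98)])},'f.png')
E
```

```text
clock: 10.68
tool_pos: [0.5894, -0.2442, 0.1285]
tcp_rot: [3.141, 0.001, 2.095]
contact_force: [-0.2, 0.7, -0.1]
gripper_width: 0.471
grasp_force: 0.0
clock: 11.35
tool_pos: [0.5895, -0.2429, 0.2432]
tcp_rot: [3.138, 0.006, 2.095]
contact_force: [-0.4, -0.0, 0.6]
gripper_width: 0.469
grasp_force: 0.0
clock: 12.02
tool_pos: [0.5635, -0.1996, 0.2384]
tcp_rot: [3.142, 0.0, 2.094]
contact_force: [-0.3, -0.3, -0.1]
gripper_width: 0.467
grasp_force: 0.0
[ 0.52551718 -0.1330702   0.30861657] [-0.29979117  0.00106897  0.5241099 ]
```

View pics/f.png

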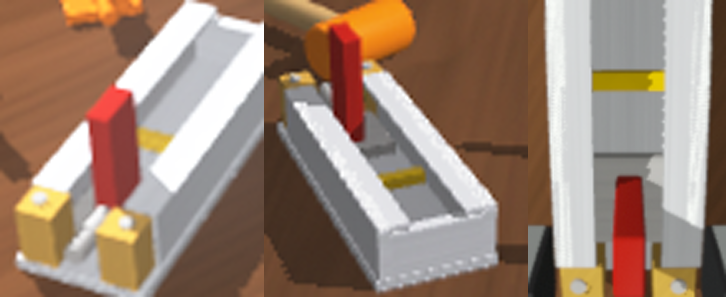

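Run:
```python
from h import *
w=env.get_image("wrist"); print(w['origin'])
h=np.radians(-60); a=np.array([np.cos(h),np.sin(h)])
g=cv2.cvtColor(w['image'],cv2.COLOR_RGB2GRAY).astype(int); print(g[190:206,[245,262]].T.tolist())
print([w['image'][r,245].tolist() for r in range(153,170)])
for n,u,v,z in [('bumpP',250,156.5,.016),('bumpK',250,165.3,.016),('plate',250,197.6,.016),('plateF',250,197.6,.024),('lipL',222,255,.044),('lipR',290,255,.044),('tabrear',256,210,.091)]:
    X=fish(w,u,v,z); print(n,X.round(4),(X[:2]-[.5294,-.1422])@a)
i=w['image'].astype(int); m=(i[...,0]>170)&(i[...,1]<60)&(i[...,2]<60);m[:,:225]=0;m[:,290:]=0;r,c=np.where(m);print(r.min(),r.max(),np.mean([fish(w,x,y,.091) for y,x in zip(r,c)],0))
```

```text
[ 0.52546126 -0.13296673  0.30861605]
[[151, 151, 151, 151, 151, 151, 143, 107, 89, 99, 125, 128, 130, 132, 133, 134], [154, 155, 155, 155, 154, 154, 145, 107, 89, 98, 124, 128, 130, 132, 133, 132]]
[[150, 152, 153], [148, 150, 148], [131, 125, 100], [118, 101, 34], [150, 126, 0], [161, 135, 0], [162, 137, 0], [163, 138, 0], [163, 138, 0], [164, 138, 0], [165, 139, 0], [164, 139, 0], [162, 139, 39], [150, 140, 104], [150, 151, 149], [151, 152, 153], [151, 153, 153]]
bumpP [ 0.5471 -0.1817  0.016 ] 0.04305354490678139
bumpK [ 0.5515 -0.1895  0.016 ] 0.052050703120069264
plate [ 0.5685 -0.2192  0.016 ] 0.08619251566869283
plateF [ 0.5673 -0.2168  0.024 ] 0.08356359274106227
lipL [ 0.5702 -0.2787  0.044 ] 0.1385850668802925
lipR [ 0.63  -0.244  0.044] 0.13852407713678971
tabrear [ 0.5666 -0.2036  0.091 ] 0.07174301283322713
239 269 [ 0.58579234 -0.23843663  0.091     ]
```

The bolt lies flat: both rear-edge heights give the same position. Its rear edge is about 40.7 mm past the bump centre (40 expected), so it is hard against the keeper, and the arm is clear.

```bash
python3 -c "
from cell import env
print(env.sign_off())"
```

```text
the job is handed in; nothing more can be done
None
```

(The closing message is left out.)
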